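# Find the loose clamp bolt and hold its cap open

### The job

One of the three bolts on the boring-bar block has worked loose: tap the bolt heads downwards until you find the one that sinks, and push it fully down. Then lift the hinged cap behind that bolt by its ball knob to 45 degrees or more, and finish while still holding it open in the gripper so that the bay can be inspected. Leave the other two caps shut and the loose pieces around where they lie.

Things in the scene. Friction and masses are not known exactly. Their poses are not given: they have to be found in the camera images.
- block: Grey boring-bar block, bolted to the bench. 150 mm deep (own x from -85 to +65), 260 mm wide (own y from -130 to +130), 50 mm high. Origin: on the bench, under its middle; z up, x away from the robot, y to the robot's left (it stands turned a little either way). Three stations at y = +84 (left), 0 (middle), -84 mm (right). Each has a bolt in the front strip at x = -60 mm and, behind it, a hinged cap over a bay. All three stations look the same.
- head_left (a point): Centre of the top face of the left station's hexagon bolt head (steel, 19 mm across flats, 13 mm high, on a 12 mm shank). At the start the top face is 73 mm above the bench, 23 mm above the block's top; the points move with the bolts. A loose bolt sinks 8 mm when pushed down with about 3 N and stays down; a tight one gives less than 2 mm under a tap of 6 to 25 N. Any one of the three may be the loose one.
- bolt_left (a joint): How far the left bolt has sunk, m: 0 at the start, 0.008 fully down.
- knob_left (a point): Centre of the black ball knob (22 mm diameter) on the left cap: 88 mm above the bench when shut, on an 8 mm stem, 30 mm above the cap's top face and 67 mm nearer the robot (block's x) than the hinge. The point moves with the cap.
- hinge_left (a point): Middle of the left cap's hinge axis, which runs along the block's y at the cap's far edge, 54 mm above the bench, at block x = +62 mm.
- cap_left (a joint): Opening angle of the left cap, rad: 0 shut, at most 1.3. The cap is a steel plate 80 x 80 x 8 mm, about 0.2 to 0.4 kg; its edge towards the robot rises. The hinge is free and the cap falls shut when let go. The neighbouring cap is 4 mm away.
- head_middle (a point): Centre of the top face of the middle station's hexagon bolt head (steel, 19 mm across flats, 13 mm high, on a 12 mm shank). At the start the top face is 73 mm above the bench, 23 mm above the block's top; the points move with the bolts. A loose bolt sinks 8 mm when pushed down with about 3 N and stays down; a tight one gives less than 2 mm under a tap of 6 to 25 N. Any one of the three may be the loose one.
- bolt_middle (a joint): How far the middle bolt has sunk, m: 0 at the start, 0.008 fully down.
- knob_middle (a point): Centre of the black ball knob (22 mm diameter) on the middle cap: 88 mm above the bench when shut, on an 8 mm stem, 30 mm above the cap's top face and 67 mm nearer the robot (block's x) than the hinge. The point moves with the cap.
- hinge_middle (a point): Middle of the middle cap's hinge axis, which runs along the block's y at the cap's far edge, 54 mm above the bench, at block x = +62 mm.
- cap_middle (a joint): Opening angle of the middle cap, rad: 0 shut, at most 1.3. The cap is a steel plate 80 x 80 x 8 mm, about 0.2 to 0.4 kg; its edge towards the robot rises. The hinge is free and the cap falls shut when let go. The neighbouring cap is 4 mm away.
- head_right (a point): Centre of the top face of the right station's hexagon bolt head (steel, 19 mm across flats, 13 mm high, on a 12 mm shank). At the start the top face is 73 mm above the bench, 23 mm above the block's top; the points move with the bolts. A loose bolt sinks 8 mm when pushed down with about 3 N and stays down; a tight one gives less than 2 mm under a tap of 6 to 25 N. Any one of the three may be the loose one.
- bolt_right (a joint): How far the right bolt has sunk, m: 0 at the start, 0.008 fully down.
- knob_right (a point): Centre of the black ball knob (22 mm diameter) on the right cap: 88 mm above the bench when shut, on an 8 mm stem, 30 mm above the cap's top face and 67 mm nearer the robot (block's x) than the hinge. The point moves with the cap.
- hinge_right (a point): Middle of the right cap's hinge axis, which runs along the block's y at the cap's far edge, 54 mm above the bench, at block x = +62 mm.
- cap_right (a joint): Opening angle of the right cap, rad: 0 shut, at most 1.3. The cap is a steel plate 80 x 80 x 8 mm, about 0.2 to 0.4 kg; its edge towards the robot rises. The hinge is free and the cap falls shut when let go. The neighbouring cap is 4 mm away.
- nut: Loose steel ring nut, 20 mm across, 9 mm high, lying on the block's top between the left and middle bolts; bystander. Origin under its centre.
- washer: Loose washer, 22 mm across, 4 mm thick, lying on the block's top between the middle and right bolts; bystander. Origin under its centre.
- sleeve: Steel taper sleeve standing to the left of the block, 42 mm wide, 85 mm high; bystander. Origin under its centre.
- clamp: Dark steel U clamp lying to the right of the block, 130 x 60 x 22 mm; bystander. Origin under the middle of its two arms, long along its x.
- endmill: End mill lying in front of the block, to the left, 90 mm long, 16 mm thick; bystander. Origin under it, 50 mm from the shank end.
- hexblock: Dark steel block lying in front of the block, to the right, 30 x 50 x 30 mm; bystander. Origin under its centre.

How it is judged:
By the outcome, as a careful person would: the job done as asked, in the order asked, and still so for the second after the job is handed in, while the arm keeps its last pose, push and grip.
It also fails if it takes over 48 s, if anything falls off the work surface, if the arm or the gripper's body presses on something with over 40 N, if the wrist force passes 120 N, or if a joint passes its speed limit or range.

### The arm

A 6-joint arm with a two-finger parallel gripper is mounted at the origin on the work surface. World frame = base frame: x ahead of the robot, y to its left, z up, the work surface at z = 0. Lengths are in m, angles in rad, forces in N, time in s.
With the tool pointing down it reaches from about 0.375 to 0.9 m from the base axis. Payload 3.1 kg.
Tool frame: the origin (TCP) lies midway between the tips of the shut fingers; the grasp point (between the pads) lies 19 mm behind it; z points along the fingers, y is the line along which they close (so a half turn about z gives the same grasp; the last joint's range is limited). The gripper opens to 85 mm and grips with 20 to 120 N. Pads are 22 mm wide; open, the fingers measure 114 mm over their backs; the gripper's body (76 mm by 85 mm) begins 54 mm behind the grasp point. The pads swing forward as they close: fully open they stand 13 mm farther back than shut.
Start: joints at [-1.391, 0.527, 1.433, -0, 1.181, -0.178], TCP at [0.219, -0.585, 0.231] pointing down, gripper open.
Joint ranges: [-3.08, 3.08], [-0.75, 2.2], [0.22, 2.44], [-1.43, 4.57], [0, 2.65], [-2.85, 2.85]. Speed limits (rad/s): [2.79, 2.79, 3.14, 3.14, 3.14, 3.14].

### API

Orientations are given as a unit quaternion [x, y, z, w].
In Python, from station import manip gives the robot as it stands.
- The arm moves only by the tool step_arm, never from a script. Its argument "targets" is text: rows parted by semicolons, each of 4 numbers parted by spaces: the shift along the tool's x, y, z in mm, then the turn about the tool's z in degrees. A call has 1 to 12 rows; each row is the pose to reach, as a shift and turn from the pose commanded when the call began, along the tool's axes at that moment; what a row does not reach only later rows make up. A row lasts 1/10 s, in which the tool goes at most 50 mm and 8.59 degrees, less where a joint would pass 70% of its speed; a pose out of reach is approached as far as the arm can. A call with a gripper value outside its range is refused whole. "gripper" is the closure, from 0 (fully open) to 1 (shut), set as the call begins (left out, the last holds). The fingers move at their own pace and stop on an object; "squeeze" is the grip in N (left out, the last holds). Time passes only in rows, so rows that repeat a pose let the fingers close. It gives the time, the measured TCP pose, the force, the opening and the grip force at its end, in the units of the state.
- manip.sense(): the state, without advancing time (a new reading comes with each control period).
- manip.snapshot(name): name is "side" or "top" or "wrist"; returns the picture (420x560x3 uint8, red, green, blue); there is no depth.
- manip.get_calibration(name): a dict with "fov_y" (degrees; the focal length in pixels is half the picture's height over the tangent of half this angle, whatever the lens; pixels are square), "cx", "cy" (the principal point, pixels), "extrinsics" (4x4, takes a point from camera to world coordinates); the wrist camera has in their place "tool_from_camera" (4x4, takes a point from camera to tool coordinates, whose origin is the TCP and whose axes are the flange's). Camera axes: x right, y down, z forward; pixel columns grow to the right and rows downward; lengths in m; the calibration is good to about 2 mm. A picture is of the moment at which its call begins: read the wrist's pose just before it. get_calibration takes no time and is no camera call.
- manip.sign_off(): hands the job in; it is judged then, once.
Trained networks look in the newest picture that a camera, given by its name, has taken for a name from the list of things; names that differ only in an ending like _2 or _b are one class to them, and where a whole thing is asked for, a point or a joint stands for the part that bears it (a point fixed in the world has none). Each returns a list of dicts, best first, with "p" (0 to 1); they miss things now and then, are a little off and sometimes report something else, mostly with a low value. They report only what shows in the picture. A call takes as long as a camera call.
- manip.recognise(camera, query): "position" ([column, row] in pixels, amid what is visible of it).
- manip.masks_of(camera, query): "pixels" (420x560 bool, what is visible of it) and "position" ([column, row] in pixels, amid what is visible of it).
- manip.mark_of(camera, query): "position" ([column, row] in pixels: a listed point, or the origin of a listed thing).
The state is a dict: "t": time; "q": joint angles; "qd": joint speeds; "tau": joint torques, N m; "tcp_pos": TCP position; "tool_rot": TCP orientation; "force": force on the tool from outside, world axes, zero at the start; "ft_torque": the same for the moment, N m; "finger_gap": opening from 0.0 (shut) to 1.0 (fully open); "gripper_force": force on a finger pad.
Only numpy, scipy, OpenCV 4.12 (cv2) and the standard library are available. Lean on these libraries where they do the work, as an engineer would, in place of code of your own. Each camera call takes 0.05 s, during which the arm holds its last target. There are 200 camera calls.

## Working session

There is one attempt and no reset: what is moved stays moved. The work goes in short steps, Python scripts to look and compute and a tool call to move; the robot and the scene stay as the last step left them, time stands still between calls to the robot, and variables do not carry over. Pictures are saved under pics/ and viewed, at most 10 in all, crops included, and the job is handed in when it is done.

Besides the shell and the picture viewer there is one more tool, called after "Request:" as name(argument=value, ...) on one line, values as JSON. step_arm: Moves the arm, as the interface text tells. Its arguments: {"type":"object","properties":{"targets":{"type":"string"},"gripper":{"type":"number"},"squeeze":{"type":"number"}},"required":["targets"]}

```bash
mkdir -p pics; cat > h.py <<'E'
import numpy as np, cv2
from scipy.spatial.transform import Rotation as R
from station import manip
def cam(n):
    c=manip.get_calibration(n); f=210/np.tan(np.radians(c["fov_y"])/2)
    if n=="wrist":
        s=manip.sense(); T=np.eye(4); T[:3,:3]=R.from_quat(s["tool_rot"]).as_matrix(); T[:3,3]=s["tcp_pos"]
        E=T@np.array(c["tool_from_camera"])
    else: E=np.array(c["extrinsics"])
    return f,c["cx"],c["cy"],E
def ray(C,p):
    f,cx,cy,E=C; d=E[:3,:3]@np.array([(p[0]-cx)/f,(p[1]-cy)/f,1]); return E[:3,3],d
def atz(C,p,z):
    o,d=ray(C,p); return o+d*(z-o[2])/d[2]
def proj(C,P):
    f,cx,cy,E=C; q=(np.array(P)-E[:3,3])@E[:3,:3]; return np.array([cx+f*q[0]/q[2],cy+f*q[1]/q[2]])
def save(n,img): cv2.imwrite("pics/"+n+".png",img[:,:,::-1])
E
python3 - <<'E'
from h import *
np.set_printoptions(precision=4,suppress=True)
s=manip.sense(); print(s["t"],s["tcp_pos"],s["tool_rot"],s["force"],s["finger_gap"])
for n in("top","side"):
    C=cam(n); im=manip.snapshot(n); save(n+"0",im); print(n,C[0],C[3][:3,3],manip.get_calibration(n))
    for k,z in [("head_left",.073),("head_middle",.073),("head_right",.073),("knob_left",.088),("knob_middle",.088),("knob_right",.088)]:
        for r in manip.mark_of(n,k)[:2]: print(k,r["p"],r["position"],atz(C,r["position"],z))
a=cv2.imread("pics/top0.png");b=cv2.imread("pics/side0.png")
E
```

```text
0.0 [ 0.2188 -0.5847  0.2303] [ 0.984   0.178  -0.     -0.0011] [-0.5968 -0.6506  0.0534] 0.9962257727278381
top 418.0797257836121 [0.4962 0.0095 0.8993] {'fov_y': 53.340440241707014, 'cx': 287.2235436971768, 'cy': 209.61113638051998, 'extrinsics': array([[-0.0056, -0.9993,  0.0368,  0.4962],
       [-0.9998,  0.0063,  0.0189,  0.0095],
       [-0.0191, -0.0367, -0.9991,  0.8993],
       [ 0.    ,  0.    ,  0.    ,  1.    ]])}
head_left 0.5 [316.3, 214.3] [ 0.517  -0.0322  0.073 ]
head_middle 0.67 [360.4, 203.5] [ 0.5378 -0.1193  0.073 ]
head_right 0.57 [397.3, 191.6] [ 0.5608 -0.1921  0.073 ]
knob_left 0.66 [400.8, 188.4] [ 0.5658 -0.1953  0.088 ]
knob_middle 0.69 [352.8, 176.9] [ 0.5889 -0.1029  0.088 ]
side 442.1622827668131 [ 0.5245 -0.5213  0.5593] {'fov_y': 50.80970902940243, 'cx': 277.8600384987639, 'cy': 208.46084120758093, 'extrinsics': array([[ 0.9972, -0.0584,  0.0475,  0.5245],
       [-0.0742, -0.6535,  0.7533, -0.5213],
       [-0.0129, -0.7547, -0.656 ,  0.5593],
       [ 0.    ,  0.    ,  0.    ,  1.    ]])}
head_left 0.59 [252.9, 242.4] [ 0.5155 -0.039   0.073 ]
head_middle 0.46 [278.4, 279.2] [ 0.5492 -0.1152  0.073 ]
head_right 0.63 [297.7, 325.6] [ 0.5681 -0.1938  0.073 ]
knob_left 0.73 [287.2, 224.9] [ 0.5703 -0.0203  0.088 ]
knob_middle 0.59 [310.3, 263.4] [ 0.5957 -0.1028  0.088 ]
knob_right 0.7 [336.4, 305.7] [ 0.6199 -0.1782  0.088 ]
```

View pics/top0.png

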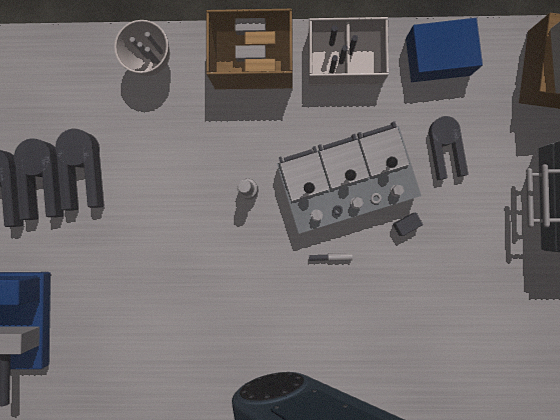

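View pics/side0.png

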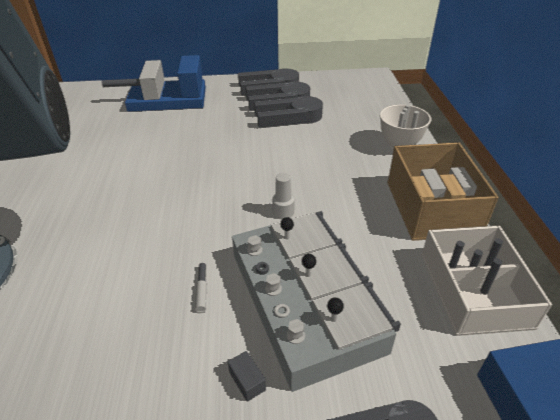

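The top view shows the heads at (316,215), (357,203) and (398,190), and the knobs at (309,188), (350,175) and (392,162). In the side view the heads are at (254,243), (273,285) and (296,329), and the knobs at (287,224), (309,261) and (336,306). The top network mislabelled one knob, so I'll fit the block pose using the pixels I've checked.

```bash
cat >> h.py <<'E'
H=[[-.06,y,.073] for y in(.084,0,-.084)]; K=[[-.005,y,.088] for y in(.084,0,-.084)]
def bw(b,P): 
    c,s=np.cos(b[2]),np.sin(b[2]); return [b[0]+c*P[0]-s*P[1],b[1]+s*P[0]+c*P[1],P[2]]
def totool(P):
    s=manip.sense(); return R.from_quat(s["tool_rot"]).inv().apply(np.array(P)-s["tcp_pos"])*1000
E
python3 - <<'E'
from h import *
from scipy.optimize import least_squares
np.set_printoptions(precision=4,suppress=True)
t=[(316.3,214.3),(357,203),(397.5,190.5),(309,188),(350.5,175.5),(392,162)]
s=[(253.5,242.5),(273.5,283),(296.5,327),(287.2,224.9),(309.5,262.5),(336.2,305.7)]
Ct,Cs=cam("top"),cam("side")
f=lambda b:np.concatenate([proj(C,bw(b,P))-p for C,ps in((Ct,t),(Cs,s)) for P,p in zip(H+K,ps)])
r=least_squares(f,[.6,-.1,.3],loss="soft_l1"); print(r.x,np.degrees(r.x[2])); print(f(r.x).reshape(-1,2))
for P in H+K: print(np.array(bw(r.x,P)),totool(bw(r.x,P)))
print(manip.sense()["t"])
np.save("b.npy",r.x)
E
```

```text
[ 0.5987 -0.0974  0.2982] 17.083858484099196
[[ 1.2848  0.1722]
 [ 1.2238 -1.2801]
 [ 1.4224 -1.5512]
 [ 0.4517 -0.7072]
 [ 0.2224 -1.1799]
 [ 0.0546 -0.672 ]
 [ 0.0736 -2.1019]
 [-0.636  -3.5222]
 [-0.3066 -0.2601]
 [-0.7545 -0.7133]
 [-0.8205 -1.0574]
 [-0.6705  0.733 ]]
[ 0.5167 -0.0348  0.073 ] [ 471.7254 -411.4592  158.3391]
[ 0.5413 -0.1151  0.073 ] [ 466.7175 -327.6086  158.3413]
[ 0.566  -0.1954  0.073 ] [ 461.7097 -243.7581  158.3435]
[ 0.5692 -0.0186  0.088 ] [ 526.6277 -408.1799  143.3397]
[ 0.5939 -0.0989  0.088 ] [ 521.6199 -324.3293  143.3419]
[ 0.6186 -0.1792  0.088 ] [ 516.612  -240.4787  143.3441]
0.7
```

Request:
step_arm(targets="462 -244 20 3.4;462 -244 20 3.4;462 -244 20 3.4;462 -244 20 3.4;462 -244 20 3.4;462 -244 20 3.4;462 -244 20 3.4;462 -244 20 3.4;462 -244 20 3.4;462 -244 20 3.4;462 -244 20 3.4;462 -244 60 3.4", gripper=1)

```text
t: 1.9
tcp_pos: [0.5728, -0.1941, 0.176]
tool_rot: [0.988, 0.151, 0.006, 0.004]
force: [0.6, -0.8, -0.5]
finger_gap: -0.001
gripper_force: 0.0
```

```bash
python3 - <<'E'
from h import *
np.set_printoptions(precision=4,suppress=True)
b=np.load("b.npy");C=cam("wrist"); im=manip.snapshot("wrist"); 
for k,z in [("head_left",.073),("head_middle",.073),("head_right",.073),("knob_left",.088),("knob_middle",.088),("knob_right",.088)]:
    for r in manip.mark_of("wrist",k)[:3]: print(k,r["p"],r["position"],atz(C,r["position"],z))
print([proj(C,bw(b,P)) for P in H+K])
for P in H+K: cv2.circle(im,tuple(int(v) for v in proj(C,bw(b,P))),3,(255,0,0),-1)
save("w1",im); s=manip.sense(); print(s["t"],s["tcp_pos"],s["force"],totool(bw(b,H[2])),np.degrees(R.from_quat(s["tool_rot"]).as_euler("xyz")))
E
```

```text
head_left 0.62 [71.9, 220.8] [ 0.5161 -0.0381  0.073 ]
head_middle 0.96 [167.2, 222.8] [ 0.5372 -0.1125  0.073 ]
head_middle 0.68 [153.6, 158.8] [ 0.5856 -0.092   0.073 ]
head_right 0.7 [272.4, 221.1] [ 0.5641 -0.1945  0.073 ]
head_right 0.5 [223.6, 215.2] [ 0.5572 -0.155   0.073 ]
knob_left 0.57 [38.5, 156.2] [ 0.5665 -0.0176  0.088 ]
knob_middle 0.88 [154.4, 156.5] [ 0.591 -0.097  0.088]
knob_right 0.75 [270.7, 155.7] [ 0.6165 -0.1772  0.088 ]
[array([ 67.8771, 218.9845]), array([171.3485, 219.1364]), array([274.0243, 219.2871]), array([ 40.2523, 152.8699]), array([157.7418, 153.3317]), array([274.207 , 153.7894])]
2.25 [ 0.5667 -0.1962  0.1729] [-0.4666 -0.2302  0.2243] [-0.5958 -1.2501 99.8787] [179.8859  -0.1048  17.0283]
```

View pics/w1.png

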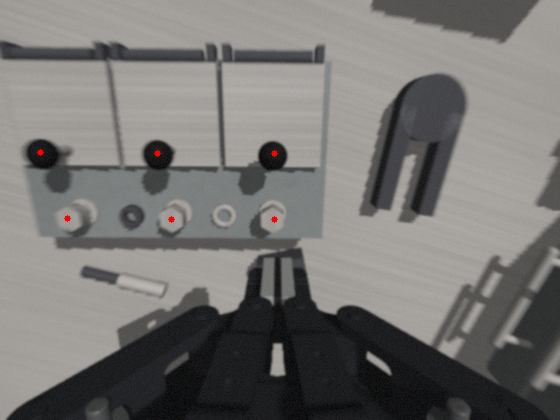

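The wrist view shows my fitted points (red) on all three heads and knobs to within about 2 mm; the right head is at about (274,217). Next I'll tap the right bolt.

Request:
step_arm(targets="-1 -1 50 0;-1 -1 90 0;-1 -1 95 0;-1 -1 95 0;-1 -1 95 0")

```text
t: 2.75
tcp_pos: [0.5666, -0.1956, 0.0786]
tool_rot: [0.989, 0.148, 0.002, 0.001]
force: [-0.4, 0.4, -0.1]
finger_gap: 0.0
gripper_force: 0.0
```

Request:
step_arm(targets="0 0 1 0;0 0 2 0;0 0 3 0;0 0 4 0;0 0 4 0;0 0 4 0")

```text
t: 3.35
tcp_pos: [0.5653, -0.1945, 0.0731]
tool_rot: [0.989, 0.149, 0.0, 0.0]
force: [-0.7, 0.4, 5.6]
finger_gap: 0.001
gripper_force: 2.8
```

Request:
step_arm(targets="0 0 1 0;0 0 2 0;0 0 2 0;0 0 2 0")

```text
t: 3.75
tcp_pos: [0.5654, -0.1945, 0.0729]
tool_rot: [0.989, 0.149, 0.001, 0.001]
force: [-2.6, 1.0, 16.8]
finger_gap: 0.002
gripper_force: 8.1
```

The right bolt is tight: it took 16.8 N with almost no movement. On to the middle one.

Request:
step_arm(targets="0 0 -25 0;0 -42 -25 0;0 -84 -25 0;0 -84 -25 0;0 -84 -8 0;0 -84 -5 0;0 -84 -3 0;0 -84 -2 0;0 -84 -1 0;0 -84 -1 0;0 -84 -1 0")

```text
t: 4.85
tcp_pos: [0.5399, -0.1141, 0.0729]
tool_rot: [0.989, 0.148, -0.0, -0.0]
force: [-2.5, 1.3, 11.2]
finger_gap: -0.0
gripper_force: 5.6
```

Request:
step_arm(targets="0 0 -25 0;0 -42 -25 0;0 -84 -25 0;0 -84 -25 0;0 -84 -8 0;0 -84 -5 0;0 -84 -3 0;0 -84 -2 0;0 -84 -1 0;0 -84 0 0;0 -84 0 0")

```text
t: 5.95
tcp_pos: [0.516, -0.0342, 0.0716]
tool_rot: [0.989, 0.149, 0.0, 0.0]
force: [0.1, -0.5, 0.4]
finger_gap: -0.004
gripper_force: 0.5
```

Request:
step_arm(targets="0 0 2 0;0 0 4 0;0 0 6 0;0 0 7 0;0 0 8 0;0 0 9 0;0 0 9 0")

```text
t: 6.65
tcp_pos: [0.5161, -0.034, 0.0652]
tool_rot: [0.989, 0.149, 0.001, 0.001]
force: [-4.8, -0.9, 24.9]
finger_gap: -0.001
gripper_force: 12.4
```

The left bolt sank to 65 mm and then took 24.9 N, so it's fully down. I'll rise and look at the left knob.

Request:
step_arm(targets="0 0 -30 0;0 0 -80 0;0 0 -80 0;0 0 -80 0;0 0 -80 0", gripper=0.45)

```text
t: 7.15
tcp_pos: [0.5145, -0.0333, 0.1414]
tool_rot: [0.989, 0.149, -0.001, -0.001]
force: [0.0, 0.5, -0.1]
finger_gap: 0.553
gripper_force: 0.0
```

```bash
python3 - <<'E'
from h import *
np.set_printoptions(precision=4,suppress=True)
b=np.load("b.npy");C=cam("wrist"); im=manip.snapshot("wrist")
for r in manip.mark_of("wrist","knob_left")[:3]: print(r["p"],r["position"],atz(C,r["position"],.088),totool(atz(C,r["position"],.088)))
for r in manip.mark_of("wrist","head_left")[:2]: print(r["p"],r["position"],atz(C,r["position"],.065))
for P in K+[[-.06,.084,.065]]+H[1:]: cv2.circle(im,tuple(int(v) for v in proj(C,bw(b,P))),2,(255,0,0),-1)
save("w2",im); s=manip.sense(); print(s["t"],s["tcp_pos"],s["finger_gap"],totool(bw(b,K[0])))
E
```

```text
0.96 [276.5, 147.7] [ 0.5674 -0.0173  0.088 ] [55.6502  0.3317 52.6344]
0.65 [393.4, 221.9] [ 0.5441 -0.1047  0.088 ] [ 7.628  77.0583 52.6184]
0.93 [280.6, 219.7] [ 0.5162 -0.0361  0.065 ]
0.67 [329.9, 216.1] [ 0.5294 -0.0696  0.065 ]
7.3 [ 0.5145 -0.0335  0.1408] 0.5518886396296008 [56.8596  1.9944 52.6758]
```

View pics/w2.png

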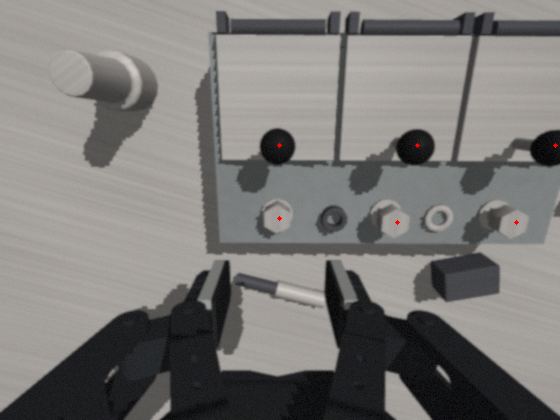

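The view shows the left bolt lower than the others at (279,217) and the left knob at (278,146), with the nut and washer where they were. I'll go over the knob, lower and grip.

Request:
step_arm(targets="40 1 0 0;56 1 10 0;56 1 40 0;56 1 65 0;56 1 74 0;56 1 74 0;56 1 74 0")

```text
t: 8.0
tcp_pos: [0.5696, -0.0184, 0.0684]
tool_rot: [0.989, 0.149, 0.0, 0.0]
force: [-0.3, -0.6, 1.1]
finger_gap: 0.55
gripper_force: 0.0
```

Request:
step_arm(targets="0 0 0 0;0 0 0 0;0 0 0 0;0 0 0 0;0 0 0 0;0 0 0 0", gripper=1, squeeze=50)

```text
t: 8.6
tcp_pos: [0.5694, -0.0163, 0.0698]
tool_rot: [0.989, 0.148, 0.001, -0.001]
force: [-1.5, 6.9, 4.4]
finger_gap: 0.222
gripper_force: 48.6
```

Request:
step_arm(targets="0 -1 0 0;1.5 -1 -3 0;3 -1 -6 0;5 -1 -8.5 0;7 -1 -11 0;7 -1 -11 0")

```text
t: 9.2
tcp_pos: [0.5744, -0.0148, 0.0789]
tool_rot: [0.989, 0.149, -0.002, -0.001]
force: [-1.6, 5.7, -5.2]
finger_gap: 0.225
gripper_force: 49.0
```

```bash
python3 - <<'E'
from h import *
im=manip.snapshot("side"); c=im[150:380,180:420]; save("s1",cv2.resize(c,None,fx=2.5,fy=2.5)); s=manip.sense(); print(s["t"],s["tcp_pos"],s["force"])
E
```

```text
9.25 [ 0.57436903 -0.01479911  0.07877094] [-1.84095521  5.38244377 -5.88530234]
```

View pics/s1.png

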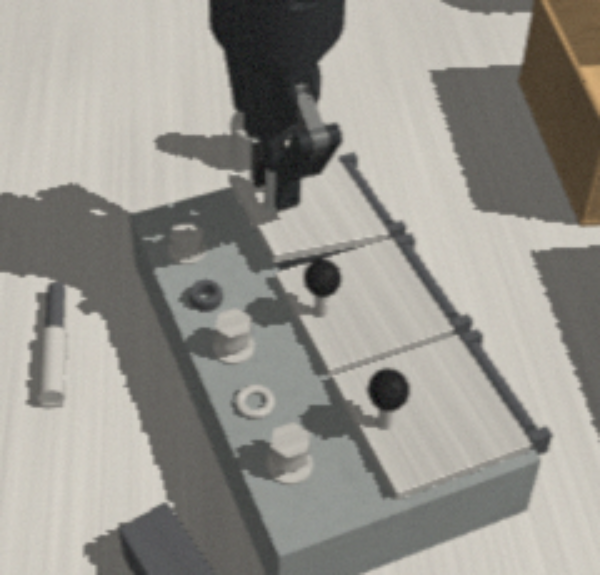

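The left cap is lifting with its knob in the gripper, and the other two are shut. I'll continue along the arc in two parts.

Request:
step_arm(targets="2 -1 -2.5 0;4 -1 -5 0;6.5 -1 -7.5 0;9 -1 -10 0;11.5 -1 -12 0;14 -1 -14 0;16.5 -1 -16 0;19 -1 -18 0;19 -1 -18 0")

```text
t: 10.15
tcp_pos: [0.5947, -0.0086, 0.0975]
tool_rot: [0.989, 0.149, 0.001, 0.0]
force: [1.4, 2.5, -9.2]
finger_gap: 0.223
gripper_force: 49.1
```

Request:
step_arm(targets="3 0 -1.5 0;6 0 -3 0;9 0 -4.5 0;12 0 -6 0;15 0 -7 0;18 0 -8 0;21 0 -9 0;24 0 -10 0;27 0 -10.5 0;30 0 -11 0;32 0 -11 0;32 0 -11 0")

```text
t: 11.35
tcp_pos: [0.6263, 0.0005, 0.1101]
tool_rot: [0.989, 0.149, 0.002, 0.001]
force: [-0.2, -1.2, -0.5]
finger_gap: 0.0
gripper_force: 0.0
```

```bash
python3 - <<'E'
from h import *
im=manip.snapshot("side"); c=im[130:360,180:420]; save("s2",cv2.resize(c,None,fx=2.5,fy=2.5)); s=manip.sense()
b=np.load("b.npy"); h=np.array(bw(b,[.062,.084,.054])); g=s["tcp_pos"]+R.from_quat(s["tool_rot"]).apply([0,0,-.019])-h
x=g[0]*np.cos(b[2])+g[1]*np.sin(b[2]); print(s["t"],s["tcp_pos"],s["force"],x,g[2],"theta",np.degrees(np.arctan2(g[2],-x))-26.9)
E
```

```text
11.4 [6.25774563e-01 4.80420922e-04 1.09987354e-01] [-0.54633361 -0.12498942  0.43409613] -0.007417154135052203 0.07498721991273047 theta 57.451120289183756
```

View pics/s2.png

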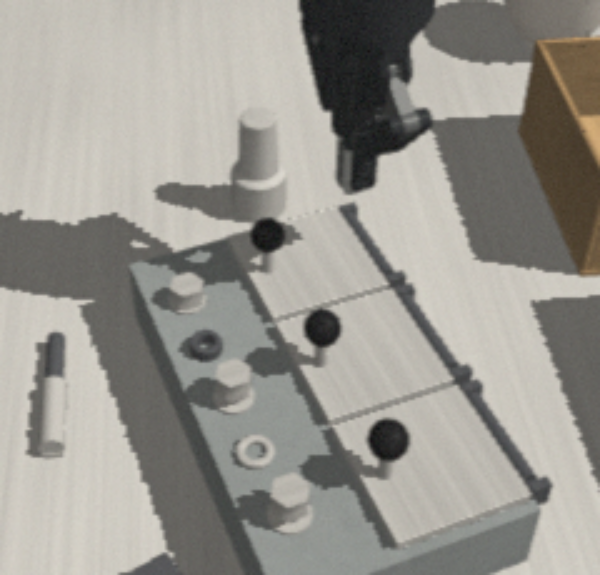

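The picture shows the gripper closed and empty: the knob slipped out and the left cap fell shut, with the loose pieces undisturbed. The vertical force had been building, so my arc was slightly high. I'll regrip deeper and harder, and correct by force along the way.

Request:
step_arm(targets="0 -0.5 -20 0;-30 -0.5 -20 0;-58 -0.5 -20 0;-58 -0.5 -20 0;-58 -0.5 -5 0;-58 -0.5 20 0;-58 -0.5 38 0;-58 -0.5 43 0;-58 -0.5 43 0;-58 -0.5 43 0", gripper=0.45)

```text
t: 12.4
tcp_pos: [0.5698, -0.016, 0.0662]
tool_rot: [0.989, 0.149, 0.001, 0.0]
force: [-0.3, 0.3, 0.6]
finger_gap: 0.554
gripper_force: 0.0
```

Request:
step_arm(targets="0 0 0 0;0 0 0 0;0 0 0 0;0 0 0 0;0 0 0 0;0 0 0 0", gripper=1, squeeze=110)

```text
t: 13.0
tcp_pos: [0.5695, -0.0162, 0.0667]
tool_rot: [0.989, 0.149, 0.001, 0.001]
force: [-2.2, -0.2, 5.9]
finger_gap: 0.205
gripper_force: 107.2
```

Request:
step_arm(targets="1.5 0 -3 0;3 0 -6 0;5 0 -8.5 0;7 0 -11 0;9 0 -13.5 0;11 0 -16 0;13.5 0 -18.5 0;15.5 0 -20.5 0;15.5 0 -20.5 0")

```text
t: 13.9
tcp_pos: [0.5823, -0.0123, 0.0849]
tool_rot: [0.988, 0.152, -0.002, 0.001]
force: [-0.5, -4.8, -6.7]
finger_gap: 0.202
gripper_force: 107.4
```

Request:
step_arm(targets="2.5 0 -2.2 0;5 0 -4.3 0;7.5 0 -6.2 0;10 0 -8 0;13 0 -9.5 0;16 0 -11 0;16 0 -11 0")

```text
t: 14.6
tcp_pos: [0.6021, -0.0062, 0.0966]
tool_rot: [0.989, 0.148, 0.003, 0.0]
force: [7.0, -1.8, -12.4]
finger_gap: 0.18
gripper_force: 129.4
```

```bash
python3 - <<'E'
from h import *
im=manip.snapshot("side"); c=im[130:360,180:420]; save("s3",cv2.resize(c,None,fx=2.5,fy=2.5)); s=manip.sense(); print(s["t"],s["tcp_pos"],s["force"],s["ft_torque"],s["finger_gap"])
E
```

```text
14.65 [ 0.60200202 -0.00628363  0.09650054] [  6.34021577  -2.49630377 -11.92285621] [-0.29692472 -1.01134991  0.04317518] 0.18434015489573247
```

View pics/s3.png

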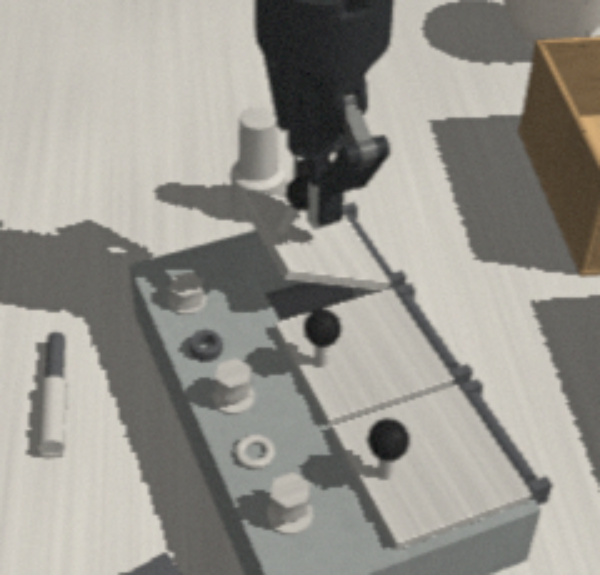

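The cap is partly open, but the ball (298,190) sits on the robot side of the pads and is slipping out. I'll work out how far off-centre it is.

```bash
python3 - <<'E'
from h import *
np.set_printoptions(precision=4,suppress=True)
b=np.load("b.npy"); C=cam("side"); s=manip.sense()
for th in range(0,50,5):
    a=np.radians(26.9+th); P=[.062-.0751*np.cos(a),.084,.054+.0751*np.sin(a)]
    t=np.radians(th); e=[.062-.08*np.cos(t)-.004*np.sin(t)*-1,.044,.054+.08*np.sin(t)+.004*np.cos(t)]
    print(th,"ball",proj(C,bw(b,P)),"corner",proj(C,bw(b,e)),np.array(bw(b,P)))
g=s["tcp_pos"]+R.from_quat(s["tool_rot"]).apply([0,0,-.019]); print("grasp pt",g,proj(C,g),"tcp",proj(C,s["tcp_pos"]))
im=manip.snapshot("wrist"); save("w3",im); print(manip.mark_of("side","knob_left")[:2])
E
```

```text
0 ball [286.4609 224.1928] corner [288.4459 257.1809] [ 0.5693 -0.0186  0.088 ]
5 ball [288.3771 220.9742] corner [288.8551 253.9456] [ 0.5723 -0.0177  0.0937]
10 ball [290.598  217.7935] corner [289.6382 250.597 ] [ 0.5759 -0.0166  0.0991]
15 ball [293.1066 214.6803] corner [290.7954 247.1621] [ 0.5799 -0.0154  0.1042]
20 ball [295.8826 211.6639] corner [292.3231 243.67  ] [ 0.5842 -0.014   0.1088]
25 ball [298.9026 208.773 ] corner [294.2136 240.1509] [ 0.589  -0.0125  0.1131]
30 ball [302.1399 206.0354] corner [296.4553 236.6367] [ 0.5941 -0.011   0.1169]
35 ball [305.5652 203.4775] corner [299.0324 233.1599] [ 0.5995 -0.0093  0.1202]
40 ball [309.1469 201.1238] corner [301.9248 229.7533] [ 0.6051 -0.0076  0.1231]
45 ball [312.8516 198.9968] corner [305.1087 226.4497] [ 0.611  -0.0058  0.1254]
grasp pt [ 0.6019 -0.0063  0.1155] [306.7849 204.4671] tcp [306.5031 213.6467]
[{'position': [299.9, 205.8], 'p': 0.98}, {'position': [309.5, 260.2], 'p': 0.19}]
```

View pics/w3.png

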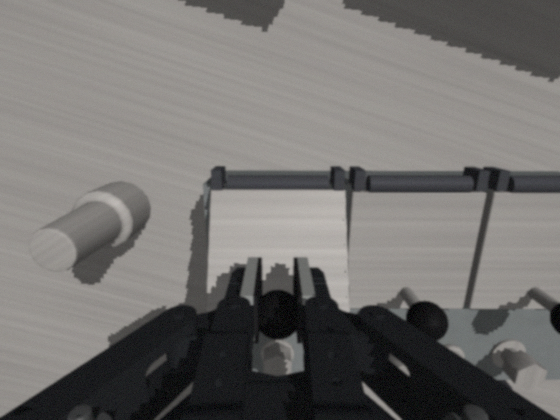

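The cap is at about 27° and the ball is 11 mm towards the robot from pad centre: the arm sagged in z, so x ran ahead. I'll lower the cap gently along the arc and regrip with the ball biased towards the far side of the pads.

Request:
step_arm(targets="-4 0 3 0;-7 0 7 0;-12 0 11.5 0;-16 0 16.5 0;-19.5 0 22 0;-22 0 27 0;-23 0 30 0;-23 0 30 0", squeeze=60)

```text
t: 15.55
tcp_pos: [0.5911, -0.0124, 0.0725]
tool_rot: [0.989, 0.146, 0.016, 0.002]
force: [16.6, 8.3, 8.8]
finger_gap: 0.003
gripper_force: 9.9
```

Request:
step_arm(targets="0 0 0 0;0 0 0 0;0 0 0 0;0 0 0 0", gripper=0.45)

```text
t: 15.95
tcp_pos: [0.5752, -0.0126, 0.0667]
tool_rot: [0.989, 0.148, -0.001, -0.001]
force: [-0.0, 0.2, -0.3]
finger_gap: 0.551
gripper_force: 0.0
```

```bash
python3 - <<'E'
from h import *
np.set_printoptions(precision=4,suppress=True)
C=cam("side"); im=manip.snapshot("side"); s=manip.sense(); print(manip.mark_of("side","knob_left")[:2], manip.mark_of("side","head_left")[:1])
print(s["t"],s["tcp_pos"],s["force"],s["finger_gap"])
E
```

```text
[{'position': [287.9, 224.7], 'p': 0.87}, {'position': [284.1, 311.0], 'p': 0.2}] [{'position': [251.8, 246.9], 'p': 0.58}]
16.0 [ 0.5751 -0.0127  0.0665] [0.112  0.4164 0.0066] 0.5456436882135751
```

Request:
step_arm(targets="-11.5 1.5 0 0;-11.5 1.5 0 0;-11.5 1.5 0 0")

```text
t: 16.4
tcp_pos: [0.5654, -0.0184, 0.0667]
tool_rot: [0.989, 0.148, -0.0, -0.0]
force: [0.4, -0.5, -0.2]
finger_gap: 0.55
gripper_force: 0.0
```

Request:
step_arm(targets="0 0 0 0;0 0 0 0;0 0 0 0;0 0 0 0;0 0 0 0;0 0 0 0", gripper=1, squeeze=75)

```text
t: 17.0
tcp_pos: [0.566, -0.0174, 0.0671]
tool_rot: [0.989, 0.148, -0.0, -0.001]
force: [-1.1, 5.2, 4.6]
finger_gap: 0.214
gripper_force: 73.1
```

Request:
step_arm(targets="1 -1 -3 0;2.5 -1 -6.5 0;4.5 -1 -9.5 0;6.5 -1 -12.5 0;8.5 -1 -15 0;10.5 -1 -17.5 0;10.5 -1 -17.5 0;10.5 -1 -17.5 0")

```text
t: 17.8
tcp_pos: [0.5755, -0.0144, 0.0842]
tool_rot: [0.989, 0.149, -0.001, 0.0]
force: [2.0, -0.0, -8.7]
finger_gap: 0.215
gripper_force: 73.4
```

Request:
step_arm(targets="2 0 -2.2 0;4.5 0 -4.5 0;7 0 -6.5 0;9.5 0 -8.5 0;12 0 -10.5 0;14 0 -12 0;14 0 -12 0;14 0 -12 0")

```text
t: 18.6
tcp_pos: [0.5892, -0.0102, 0.0964]
tool_rot: [0.989, 0.148, -0.0, -0.0]
force: [-2.3, -3.4, -5.6]
finger_gap: 0.213
gripper_force: 73.5
```

```bash
cat > w.py <<'E'
from h import *
np.set_printoptions(precision=4,suppress=True)
b=np.load("b.npy"); C=cam("side"); im=manip.snapshot("side"); s=manip.sense(); m=manip.mark_of("side","knob_left")[0]; print(m)
g=s["tcp_pos"]+R.from_quat(s["tool_rot"]).apply([0,0,-.019])-np.array(bw(b,[.062,.084,.054])); c,sn=np.cos(b[2]),np.sin(b[2])
print("grasp rel hinge x,z mm",1000*(c*g[0]+sn*g[1]),1000*g[2],"force",s["force"],s["finger_gap"],s["t"])
ths=np.arange(0,70,.5)
def ball(th):
    a=np.radians(26.9+th); return [.062-.0751*np.cos(a),.084,.054+.0751*np.sin(a)]
d=[np.linalg.norm(proj(C,bw(b,ball(t)))-m["position"]) for t in ths]; i=int(np.argmin(d)); P=ball(ths[i])
print("theta",ths[i],"res",d[i],"ball rel hinge",1000*(P[0]-.062),1000*(P[2]-.054)); save("s%d"%(s["t"]*100),cv2.resize(im[130:360,180:420],None,fx=2.5,fy=2.5))
E
python3 w.py
```

```text
{'position': [300.0, 205.9], 'p': 0.97}
grasp rel hinge x,z mm -45.47343741398676 61.403247077899245 force [-1.5725 -3.7242 -5.5243] 0.2148274741069033 18.65
theta 28.0 res 1.4623077957694783 ball rel hinge -43.18289442845022 61.44304377861925
```

Request:
step_arm(targets="2 0 -2 0;4 0 -3.5 0;6 0 -5 0;8 0 -6.3 0;10 0 -7.5 0;12 0 -8.5 0;12 0 -8.5 0;12 0 -8.5 0")

```text
t: 19.5
tcp_pos: [0.5996, -0.0071, 0.1051]
tool_rot: [0.989, 0.15, -0.002, 0.001]
force: [-3.8, -5.0, -3.6]
finger_gap: 0.212
gripper_force: 73.3
```

```bash
python3 w.py
```

```text
{'position': [305.7, 201.8], 'p': 0.88}
grasp rel hinge x,z mm -34.59880506577003 70.04052358938908 force [-3.3172 -4.8223 -4.2492] 0.21046983769049651 19.55
theta 36.0 res 1.31918340012295 ball rel hinge -34.21142253323701 66.85498162629561
```

Request:
step_arm(targets="2 0 -0.5 0;4 0 -1 0;6 0 -1.5 0;8 0 -2 0;9.5 0 -2.5 0;9.5 0 -2.5 0;9.5 0 -2.5 0")

```text
t: 20.3
tcp_pos: [0.6104, -0.0039, 0.1091]
tool_rot: [0.989, 0.147, 0.001, 0.0]
force: [-5.8, -3.7, 6.6]
finger_gap: 0.207
gripper_force: 81.2
```

```bash
python3 w.py
```

```text
{'position': [307.8, 202.4], 'p': 0.81}
grasp rel hinge x,z mm -23.41749148018985 74.109999508093 force [-5.0024 -3.2122  5.6766] 0.20934510465844552 20.35
theta 38.0 res 0.3749713927467293 ball rel hinge -31.857376648178796 68.0082168057366
```

```bash
python3 - <<'E'
from h import *
im=manip.snapshot("side"); w=manip.snapshot("wrist")
a=cv2.resize(im[150:280,220:350],(400,400),interpolation=cv2.INTER_CUBIC); c=cv2.resize(w[220:420,180:380],(400,400)); save("c1",np.hstack([a,c])); print(manip.sense()["t"],manip.masks_of("side","cap_left")[0]["position"],manip.masks_of("side","cap_middle")[0]["position"])
E
```

```text
20.5 [304.6, 225.1] [325.3, 270.4]
```

View pics/c1.png

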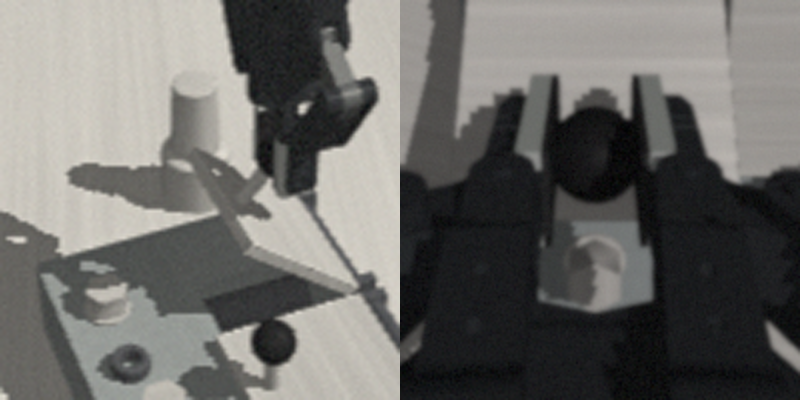

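The composite shows the cap at about 39°, with the ball at the robot-side edge of the pads. Pivoting between side pads keeps slipping. Instead I'll lower the cap and regrip with the fingers turned 90°, one in front of the ball and one behind. Moving in x then drives the ball along the pad normal, and the cap can't slip back.

Request:
step_arm(targets="-5 0 2 0;-11 0 6 0;-17 0 11 0;-22 0 16 0;-27 0 21 0;-31 0 27 0;-34 0 32 0;-35 0 34 0;-35 0 34 0")

```text
t: 21.5
tcp_pos: [0.5731, -0.015, 0.0744]
tool_rot: [0.989, 0.148, -0.003, -0.0]
force: [-12.1, -8.2, 10.7]
finger_gap: 0.208
gripper_force: 84.8
```

Request:
step_arm(targets="0 0 0 0;0 0 0 0;0 0 0 0;0 0 -30 0;0 0 -65 0;0 0 -65 0", gripper=0.4)

```text
t: 22.1
tcp_pos: [0.5808, -0.0142, 0.1428]
tool_rot: [0.989, 0.149, 0.005, 0.002]
force: [1.6, -0.1, 0.8]
finger_gap: 0.601
gripper_force: 0.0
```

```bash
python3 - <<'E'
from h import *
np.set_printoptions(precision=4,suppress=True)
s=manip.sense(); print(s["t"],s["tcp_pos"],s["q"],s["tool_rot"],s["finger_gap"])
C=cam("wrist"); manip.snapshot("wrist")
for r in manip.mark_of("wrist","knob_left")[:2]: print(r, atz(C,r["position"],.088),totool(atz(C,r["position"],.088)))
b=np.load("b.npy"); print(totool(bw(b,K[0])))
for n in("nut","washer"): print([ (r["p"],r["position"]) for r in manip.recognise("wrist",n)[:1]])
E
```

```text
22.1 [ 0.5808 -0.0142  0.1428] [-0.217   0.58    1.6352  0.0009  0.9149  1.054 ] [0.9888 0.1491 0.0055 0.0017] 0.6005026493468654
[-9.6325  2.1067 51.2881]
[(0.65, [322.8, 299.9])]
[(0.59, [418.5, 294.3])]
```

Request:
step_arm(targets="-12 -1.5 0 -8.5;-12 -1.5 0 -17;-12 -1.5 0 -25.5;-12 -1.5 0 -34;-12 -1.5 0 -42.5;-12 -1.5 0 -51;-12 -1.5 0 -59.5;-12 -1.5 0 -68;-12 -1.5 0 -76.5;-12 -1.5 0 -85;-12 -1.5 0 -90;-12 -1.5 0 -90")

```text
t: 23.5
tcp_pos: [0.5637, -0.0158, 0.1369]
tool_rot: [0.594, 0.804, -0.0, -0.001]
force: [-0.5, 0.4, 0.0]
finger_gap: 0.602
gripper_force: 0.0
```

```bash
python3 - <<'E'
from h import *
np.set_printoptions(precision=4,suppress=True)
s=manip.sense(); T=R.from_quat(s["tool_rot"]); b=np.load("b.npy"); print(s["t"],s["tcp_pos"],s["q"][5],s["finger_gap"],"tool x,y world",T.apply([1,0,0]),T.apply([0,1,0]),"blk x",np.cos(b[2]),np.sin(b[2]))
print(totool([.5688,-.0165,.076]))
C=cam("wrist"); manip.snapshot("wrist")
for r in manip.mark_of("wrist","knob_left")[:3]: print(r, atz(C,r["position"],.088))
E
```

```text
23.5 [ 0.5637 -0.0158  0.1369] -0.5247140614357123 0.6020835616803579 tool x,y world [-0.2939  0.9558  0.0015] [ 0.9558  0.2939 -0.0023] blk x 0.9558758146722814 0.29377104507524615
[-2.2238  4.794  60.8623]
{'position': [287.4, 241.2], 'p': 0.65} [ 0.5695 -0.0178  0.088 ]
```

Request:
step_arm(targets="-2.5 5 0 0;-2.5 5 25 0;-2.5 5 50 0;-2.5 5 61 0;-2.5 5 61 0;-2.5 5 61 0")

```text
t: 24.2
tcp_pos: [0.5705, -0.0172, 0.0776]
tool_rot: [0.594, 0.804, 0.0, 0.0]
force: [-0.6, 0.4, -0.1]
finger_gap: 0.601
gripper_force: 0.0
```

Request:
step_arm(targets="0 0 0 0;0 0 0 0;0 0 0 0;0 0 0 0;0 0 0 0;0 0 0 0", gripper=1, squeeze=30)

```text
t: 24.8
tcp_pos: [0.57, -0.0174, 0.0785]
tool_rot: [0.594, 0.804, -0.0, 0.0]
force: [-2.4, -1.5, 6.3]
finger_gap: 0.227
gripper_force: 29.2
```

Request:
step_arm(targets="0 1.5 -3 0;0 3.2 -6.3 0;0 5 -9.3 0;0 7 -12.3 0;0 9 -15 0;0 11 -17.8 0;0 13.5 -20.5 0;0 15.7 -23 0;0 15.7 -23 0")

```text
t: 25.7
tcp_pos: [0.5828, -0.0134, 0.1002]
tool_rot: [0.593, 0.805, -0.002, -0.002]
force: [-5.5, -6.2, 0.3]
finger_gap: 0.232
gripper_force: 29.7
```

```bash
python3 w.py
```

```text
{'position': [294.1, 214.5], 'p': 0.69}
grasp rel hinge x,z mm -52.432887936898325 65.23007812339706 force [-6.47   -6.2178  1.1097] 0.22734805191359309 25.75
theta 16.0 res 0.6300132443905629 ball rel hinge -55.013971698932146 51.122137258814725
```

Request:
step_arm(targets="0 3 -2.3 0;0 6 -4.6 0;0 9 -6.8 0;0 12 -8.8 0;0 15 -10.5 0;0 18 -12 0;0 18 -12 0;0 18 -12 0")

```text
t: 26.6
tcp_pos: [0.5958, -0.0093, 0.1132]
tool_rot: [0.593, 0.805, -0.006, -0.005]
force: [-13.3, -10.1, 12.3]
finger_gap: 0.232
gripper_force: 29.8
```

```bash
python3 w.py
```

```text
{'position': [303.0, 204.1], 'p': 0.58}
grasp rel hinge x,z mm -38.641896573485376 78.15456457877315 force [-13.361  -10.1324  10.9783] 0.22597638109197646 26.65
theta 32.0 res 1.014888651339996 ball rel hinge -38.79165299788481 64.30565805348465
```

Request:
step_arm(targets="0 3 -1.5 0;0 6 -3 0;0 9 -4.5 0;0 12 -6 0;0 12 -6 0;0 12 -6 0", squeeze=22)

```text
t: 27.3
tcp_pos: [0.6092, -0.0052, 0.1211]
tool_rot: [0.594, 0.805, -0.004, -0.003]
force: [-13.3, -6.5, 18.2]
finger_gap: 0.229
gripper_force: 29.4
```

```bash
python3 w.py
```

```text
{'position': [311.7, 200.6], 'p': 0.81}
grasp rel hinge x,z mm -24.6889954703359 86.11951094005619 force [-13.776   -6.5033  18.4454] 0.2297077236128545 27.35
theta 43.0 res 0.852837191897165 ball rel hinge -25.808843063379772 70.52597833231266
```

Request:
step_arm(targets="0 2 -0.5 0;0 4 -1 0;0 6 -1.5 0;0 8 -2 0;0 9 -2 0;0 9 -2 0;0 9 -2 0")

```text
t: 28.1
tcp_pos: [0.6198, -0.0017, 0.1231]
tool_rot: [0.594, 0.805, -0.002, -0.002]
force: [-8.7, -3.7, 15.1]
finger_gap: 0.23
gripper_force: 32.8
```

```bash
python3 w.py
```

```text
{'position': [317.0, 195.6], 'p': 0.86}
grasp rel hinge x,z mm -13.564219377628413 88.13549296383458 force [-9.3304 -4.8725 15.3448] 0.23041470902692582 28.15
theta 51.0 res 1.2411390295485554 ball rel hinge -15.742354074077022 73.43152108057133
```

Request:
step_arm(targets="0 0 0 0;0 0 0 0;0 0 0 0;0 0 0 0;0 0 0 0;0 0 0 0;0 0 0 0;0 0 0 0")

```text
t: 29.0
tcp_pos: [0.6198, -0.0017, 0.1231]
tool_rot: [0.594, 0.805, -0.002, -0.002]
force: [-9.3, -4.5, 15.4]
finger_gap: 0.233
gripper_force: 32.8
```

```bash
python3 w.py; python3 - <<'E'
from h import *
im=manip.snapshot("side"); save("fin",cv2.resize(im[150:350,210:410],(600,600),interpolation=cv2.INTER_CUBIC))
E
```

```text
{'position': [318.2, 195.9], 'p': 0.66}
grasp rel hinge x,z mm -13.562383608102474 88.12206417058779 force [-8.455  -4.7438 15.7031] 0.23035844980932044 29.05
theta 52.5 res 0.5208808649346962 ball rel hinge -13.814746431015275 73.81844472113153
```

View pics/fin.png

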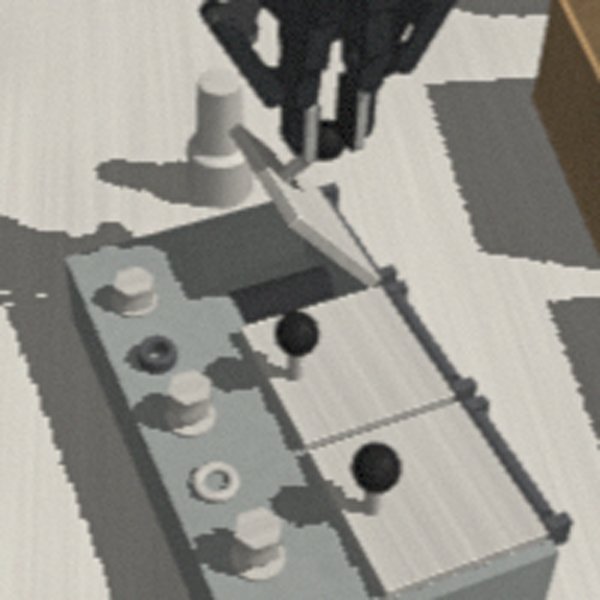

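The picture shows the ball held between the fingers at (325,140) and the left cap at about 52° and steady. The other two caps are shut and the loose pieces are in place, so I'm handing in.

```bash
python3 -c "
from station import manip
print(manip.sign_off())"
```

```text
the job is handed in; nothing more can be done
None
```

The left bolt was the loose one and is now pushed fully down; its cap is held open in the gripper at about 52° and the job is handed in at about 29 s, though the knob slipped on earlier tries and the cap dropped shut at least once.

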